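# Press the die pins home in order

### The arm

A 6-joint arm with a two-finger parallel gripper is mounted at the origin on the work surface. World frame = base frame: x ahead of the robot, y to its left, z up, the work surface at z = 0. Lengths are in m, angles in rad, forces in N, time in s.
With the tool pointing down it reaches from about 0.3 to 0.85 m from the base axis. Payload 4.2 kg.
Tool frame: the origin (TCP) lies at the very end of the fingers, on their centre line; the grasp point (between the pads) lies behind it (bot.grip_point_offset is the z of the grasp point in the tool frame, in m); z points along the fingers, y is the line along which they close (so a half turn about z gives the same grasp; the last joint's range is limited). The gripper opens to 91 mm and grips with 3 to 60 N. Pads are 32 mm wide; open, the fingers measure 118 mm over their backs; the gripper's body (76 mm by 178 mm) begins 60 mm behind the grasp point.
Start: joints at [-1.169, 0.32, 1.565, -0, 1.257, -0.02], TCP at [0.235, -0.525, 0.214] pointing down, gripper open.
Joint ranges: [-3.11, 3.11], [-0.84, 2.01], [0.21, 2.61], [-1.34, 4.49], [0.05, 2.63], [-2.56, 2.56]. Speed limits (rad/s): [2.57, 2.57, 3.14, 3.14, 3.14, 3.14].

### API

Orientations are given as [roll, pitch, yaw] about the fixed x, y, z axes, in that order (R = Rz(yaw) Ry(pitch) Rx(roll)).
In Python, from workcell import status, cams, hand_in, bot gives the robot as it stands.
- The arm moves only by the tool send_rows, never from a script. Its argument "targets" is a list of rows, each an object of numbers: "ax", "ay", "az": the turn, a rotation vector about the world's x, y, z in units of 2 pi rad (1.0 is 2 pi rad); "dx", "dy", "dz": the shift along the world's x, y, z in units of 50 cm (1.0 is 50 cm); "claw": the finger opening in mm, from 0 to 91.2. In form: [{"ax": .., "ay": .., "az": .., "dx": .., "dy": .., "dz": .., "claw": ..}, ...]. A call has exactly 10 rows; each row is the pose to reach, as a shift and turn from the pose commanded when the call began, turning the shorter way round; what a row does not reach only later rows make up. A row lasts 1/8 s, in which the tool goes at most 62.5 mm and 10.7 degrees, less where a joint would pass 70% of its speed; a pose out of reach is approached as far as the arm can. A call with a number of a shift or a turn outside -1 to 1 is refused whole. A call with a gripper value outside its range is refused whole. The fingers move at their own pace and stop on an object; "squeeze" is the grip in N (left out, the last holds). Time passes only in rows, so rows that repeat a pose let the fingers close, or fill a call up. It gives the time, the measured TCP pose, the force, the opening and the grip force at its end, in the units of the state.
- status.get_obs(): the state, without advancing time (a new reading comes with each control period).
- cams.camera(name): name is "side" or "top" or "wrist"; returns (picture, depth): 480x640x3 uint8, red, green, blue; 480x640 float32, m along the optical axis (not along the pixel's ray), 0 where there is no reading.
- cams.camera_model(name): a dict with "K" (3x3 intrinsics, pixels), "R" (3x3) and "t" (3): a world point X has camera coordinates R X + t. Camera axes: x right, y down, z forward; pixel columns grow to the right and rows downward; lengths in m; the calibration is good to about 2 mm. A picture is of the moment at which its call begins: read the wrist's pose just before it. camera_model takes no time and is no camera call; for the wrist camera it gives the pose at the moment of the call.
- hand_in(): hands the job in; it is judged then, once.
Trained networks look in the newest picture that a camera, given by its name, has taken for a name from the list of things; names that differ only in an ending like _2 or _b are one class to them, and where a whole thing is asked for, a point or a joint stands for the part that bears it (a point fixed in the world has none). Each returns a list of dicts, best first, with "confidence" (0 to 1); they miss things now and then, are a little off and sometimes report something else, mostly with a low value. They report only what shows in the picture. A call takes as long as a camera call.
- cams.silhouettes(camera, label): "region" (480x640 bool, what is visible of it) and "box" ([left, top, right, bottom] in pixels, round what is visible of it).
- cams.pinpoint(camera, label): "position" ([column, row] in pixels: a listed point, or the origin of a listed thing).
The state is a dict: "time": time; "qpos": joint angles; "joint_vel": joint speeds; "tau": joint torques, N m; "tcp_pos": TCP position; "eef_rot": TCP orientation; "force": force on the tool from outside, world axes, zero at the start; "wrist_torque": the same for the moment, N m; "gripper_width": finger opening in m; "gripper_force": force on a finger pad.
Only numpy, scipy, OpenCV 4.12 (cv2) and the standard library are available. Lean on these libraries where they do the work, as an engineer would, in place of code of your own. Each camera call takes 0.05 s, during which the arm holds its last target. There are 200 camera calls.

### The job

Get the die base ready for its top plate: with the fingertips press three of its pins down until each head rests on its rubber washer, first the one with the large round head, then the square one, then the small round one. Press each gently, with less than 25 N, and do not pull or lift any pin. Leave the pin with the oblong head up, and leave the loose brass bush, oil bottle and wrench where they are.

Things in the scene. Friction and masses are not known exactly. Their poses are not given: they have to be found in the camera images.
- die_plate: Steel die base fixed to the bench, 250 x 290 mm (its x, y), 30 mm thick; origin at the centre of its underside (z = 0), z up. Four pins stand at (x, y) = (+-55, +-65) mm in its frame; which stands where varies. Two fixed upright guide posts, 25 mm diameter, reach 90 mm above the bench at (100, 120) and (-100, -120) mm. Flat black dots on top are screws.
- large_unit: The fixed collar, with its pin, of the pin with the large round head, 44 mm across: dark steel collar 36 mm diameter and 10 mm high with a black rubber washer (30 mm diameter, 3 mm thick) on it. Origin at the centre of the collar's underside, on top of the die base (30 mm above the bench); z up.
- large_top (a point): Centre of the flat top face of the plain steel pin with the large round head, 44 mm across; the head is 10 mm thick. The point moves with the pin: 67 mm above the bench at joint value 0, 53 mm when the pin is home.
- large_pin (a joint): How far the pin with the large round head, 44 mm across is pushed straight down, in m: starts anywhere from 0 to 0.004; at 0.014 its head rests on the rubber washer (home; pushed harder, the head yields about 1 mm per 4 N on the rubber, 6 mm at most, and springs back). Can be drawn up to -0.008. Slides stiffly (about 4 N of friction) and stays where left.
- square_unit: The fixed collar, with its pin, of the pin with the square head, 32 x 32 mm: dark steel collar 36 mm diameter and 10 mm high with a black rubber washer (30 mm diameter, 3 mm thick) on it. Origin at the centre of the collar's underside, on top of the die base (30 mm above the bench); z up.
- square_top (a point): Centre of the flat top face of the plain steel pin with the square head, 32 x 32 mm; the head is 10 mm thick. The point moves with the pin: 67 mm above the bench at joint value 0, 53 mm when the pin is home.
- square_pin (a joint): How far the pin with the square head, 32 x 32 mm is pushed straight down, in m: starts anywhere from 0 to 0.004; at 0.014 its head rests on the rubber washer (home; pushed harder, the head yields about 1 mm per 4 N on the rubber, 6 mm at most, and springs back). Can be drawn up to -0.008. Slides stiffly (about 4 N of friction) and stays where left.
- small_unit: The fixed collar, with its pin, of the pin with the small round head, 20 mm across: dark steel collar 36 mm diameter and 10 mm high with a black rubber washer (30 mm diameter, 3 mm thick) on it. Origin at the centre of the collar's underside, on top of the die base (30 mm above the bench); z up.
- small_top (a point): Centre of the flat top face of the plain steel pin with the small round head, 20 mm across; the head is 10 mm thick. The point moves with the pin: 67 mm above the bench at joint value 0, 53 mm when the pin is home.
- small_pin (a joint): How far the pin with the small round head, 20 mm across is pushed straight down, in m: starts anywhere from 0 to 0.004; at 0.014 its head rests on the rubber washer (home; pushed harder, the head yields about 1 mm per 4 N on the rubber, 6 mm at most, and springs back). Can be drawn up to -0.008. Slides stiffly (about 4 N of friction) and stays where left.
- bar_unit: The fixed collar, with its pin, of the pin with the narrow oblong head, 14 x 46 mm (not to be pressed): dark steel collar 36 mm diameter and 10 mm high with a black rubber washer (30 mm diameter, 3 mm thick) on it. Origin at the centre of the collar's underside, on top of the die base (30 mm above the bench); z up.
- bar_top (a point): Centre of the flat top face of the plain steel pin with the narrow oblong head, 14 x 46 mm (not to be pressed); the head is 10 mm thick. The point moves with the pin: 67 mm above the bench at joint value 0, 53 mm when the pin is home.
- bar_pin (a joint): How far the pin with the narrow oblong head, 14 x 46 mm (not to be pressed) is pushed straight down, in m: starts anywhere from 0 to 0.004; at 0.014 its head rests on the rubber washer (home; pushed harder, the head yields about 1 mm per 4 N on the rubber, 6 mm at most, and springs back). Can be drawn up to -0.008. Slides stiffly (about 4 N of friction) and stays where left.
- bush: Loose brass bush, a tube 30 mm outer and 20 mm inner diameter, 30 mm high, standing on the die base near its middle; origin at the centre of its underside. A bystander.
- oil_bottle: Loose green oil bottle, 60 mm diameter, 130 mm high, standing on the bench beside the die base; origin at the centre of its underside. A bystander.
- wrench: Loose steel wrench, 160 mm long, lying on the bench on the other side of the die base; origin at the middle of its underside. A bystander.

How it is judged:
On the way, in this order (a step that is already met when the one before it is completed fails the run):
1. the large round pin is home, the others still up (value of joint large_pin above 0.0115 m and value of joint each of square_pin, small_pin, bar_pin below 0.007 m), for 0.2 s.
2. then the square pin is home, the small round one still up (value of joint each of large_pin, square_pin above 0.0115 m and value of joint each of small_pin, bar_pin below 0.007 m), for 0.2 s.
3. then the small round pin is home (value of joint each of large_pin, square_pin, small_pin above 0.0115 m and value of joint bar_pin below 0.007 m), for 0.2 s.
At the end, for the whole second after the job is handed in: The large round, square and small round pins are all pushed down to at least 11.5 mm of their 14 mm; the oblong pin is still up (not down past 7 mm and not drawn up past 3 mm); the bush, bottle and wrench are at rest within 20 mm of where they stood (all of step 3 and value of joint bar_pin above -0.003 m and distance of each of bush, oil_bottle, wrench from where it was at the start of the episode below 0.02 m and linear speed of each of bush, oil_bottle, wrench below 0.02 m/s); the robot touches nothing.
It fails at once if a pin is pushed down more than 7 mm before the one ahead of it in the order (large round, square, small round) is home ((value of joint square_pin above 0.007 m and value of joint large_pin below 0.0115 m) or (value of joint small_pin above 0.007 m and value of joint large_pin below 0.0115 m) or (value of joint small_pin above 0.007 m and value of joint square_pin below 0.0115 m)).
It fails at once if the oblong pin is pushed down more than 7 mm (value of joint bar_pin above 0.007 m).
It fails at once if a pin is pulled up by more than 3 mm above its normal top position (value of joint any of large_pin, square_pin, small_pin, bar_pin below -0.003 m).
It fails at once if a pin or its collar is pressed harder than 25 N (contact force between any of large_unit, square_unit, small_unit, bar_unit and anything else above 25 N).
It fails at once if the bush, the bottle or the wrench is moved more than 20 mm, lifted or knocked over (distance of any of bush, oil_bottle, wrench from where it was at the start of the episode above 0.02 m or angle between any of bush, oil_bottle, wrench's own z axis and vertical above 0.35 rad).
It also fails if it takes over 48 s, if anything falls off the work surface, if the arm or the gripper's body presses on something with over 40 N, if the wrist force passes 120 N, or if a joint passes its speed limit or range.

## Working session

There is one attempt and no reset: what is moved stays moved. The work goes in short steps, Python scripts to look and compute and a tool call to move; the robot and the scene stay as the last step left them, time stands still between calls to the robot, and variables do not carry over. Pictures are saved under pics/ and viewed, at most 10 in all, crops included, and the job is handed in when it is done.

Besides the shell and the picture viewer there is one more tool, called after ">>>" in YAML: its name, and indented under it one key for each argument. send_rows: Moves the arm, as the interface text tells. Shifts and turns lie within -1 to 1; 1 stands for 50 cm of shift or 2 pi rad of turn. Its arguments: {"type":"object","properties":{"targets":{"type":"array"},"squeeze":{"type":"number"}},"required":["targets"]}

```bash
mkdir -p pics; cat > h.py <<'E'
import numpy as np, cv2
from workcell import status, cams, hand_in, bot
def ray(cam,px,z,m=None):
    m=m or cams.camera_model(cam);K,R,t=[np.array(m[k]) for k in("K","R","t")]
    d=R.T@np.linalg.solve(K,[px[0],px[1],1.]);c=-R.T@t
    return c+d*(z-c[2])/d[2]
def world(cam,px,depth):
    m=cams.camera_model(cam);K,R,t=[np.array(m[k]) for k in("K","R","t")]
    return R.T@(np.linalg.solve(K,[px[0],px[1],1.])*depth-t)
E
python3 - <<'E'
from h import *
s=status.get_obs();print(s["time"],s["tcp_pos"],s["eef_rot"],s["force"])
for c in("top","side"):
    p,d=cams.camera(c);cv2.imwrite(f"pics/{c}0.png",p[:,:,::-1])
    for l in("large_top","square_top","small_top","bar_top","bush","oil_bottle","wrench","die_plate"):
        r=cams.pinpoint(c,l)[:2]
        for q in r:
            u,v=np.round(q["position"]).astype(int);dd=np.median(d[max(v-2,0):v+3,max(u-2,0):u+3])
            print(c,l,round(q["confidence"],2),np.round(q["position"],1),np.round(world(c,q["position"],dd),4),np.round(ray(c,q["position"],.065),4))
E
```

```text
0.0 [ 0.23520436 -0.52414212  0.21311737] [-3.13983587e+00 -2.84554628e-05  4.21779696e-01] [-0.27597171 -0.52545536  0.44732898]
top large_top 0.6 [329.5 284.2] [0.4744 0.     0.0663] [ 0.4744 -0.      0.065 ]
top square_top 0.72 [405.  266.9] [ 0.5065 -0.1323  0.0648] [ 0.5065 -0.1323  0.065 ]
top small_top 0.67 [316.7 224.9] [0.5785 0.0238 0.0645] [0.5784 0.0238 0.065 ]
top small_top 0.25 [250.5 315.9] [0.421  0.1318 0.1176] [0.4173 0.1374 0.065 ]
top bar_top 0.56 [388.5 208.3] [ 0.6095 -0.1027  0.0654] [ 0.6096 -0.1028  0.065 ]
top bush 0.69 [360.4 249.1] [ 0.5383 -0.0564  0.0293] [ 0.5367 -0.0537  0.065 ]
top oil_bottle 0.68 [254.1 312.8] [0.4247 0.1282 0.0947] [0.4228 0.1312 0.065 ]
top wrench 0.91 [486.3 200. ] [ 0.6344 -0.2928  0.006 ] [ 0.6267 -0.2757  0.065 ]
top die_plate 0.66 [357.6 245.1] [ 0.5441 -0.0492  0.0576] [ 0.5437 -0.0487  0.065 ]
top die_plate 0.66 [319.2 222.2] [0.5833 0.0195 0.0643] [0.5833 0.0195 0.065 ]
side large_top 0.58 [278.7 269.7] [ 0.4749 -0.0091  0.0677] [ 0.4751 -0.0063  0.065 ]
side square_top 0.79 [317.4 328.8] [ 0.5073 -0.1316  0.0658] [ 0.5074 -0.131   0.065 ]
side small_top 0.67 [340.5 249.7] [0.5789 0.0159 0.0654] [0.5791 0.0164 0.065 ]
side bar_top 0.74 [382.8 300.6] [ 0.6079 -0.1052  0.0666] [ 0.6085 -0.1039  0.065 ]
side bush 0.71 [324.9 301.8] [ 0.5327 -0.0685  0.0444] [ 0.5283 -0.0867  0.065 ]
side oil_bottle 0.9 [236.1 244.1] [0.4156 0.1158 0.0279] [0.4167 0.0704 0.065 ]
side wrench 0.76 [448.5 442.5] [ 0.6312 -0.2879  0.0067] [ 0.6087 -0.3113  0.065 ]
side die_plate 0.7 [332.4 313.8] [ 0.5408 -0.082   0.0307] [ 0.5332 -0.1106  0.065 ]
```

View pics/top0.png

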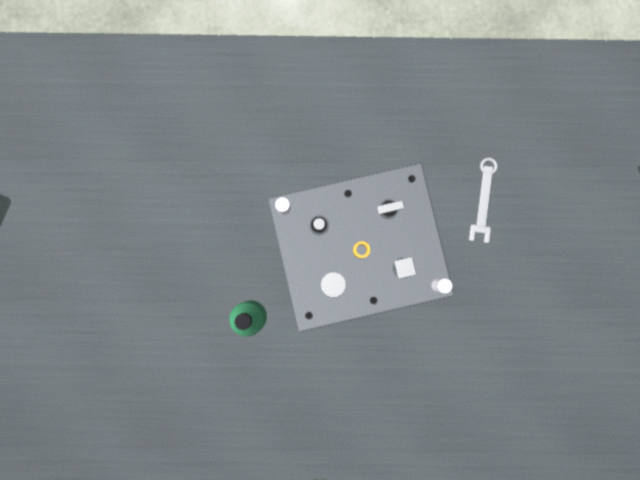

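View pics/side0.png

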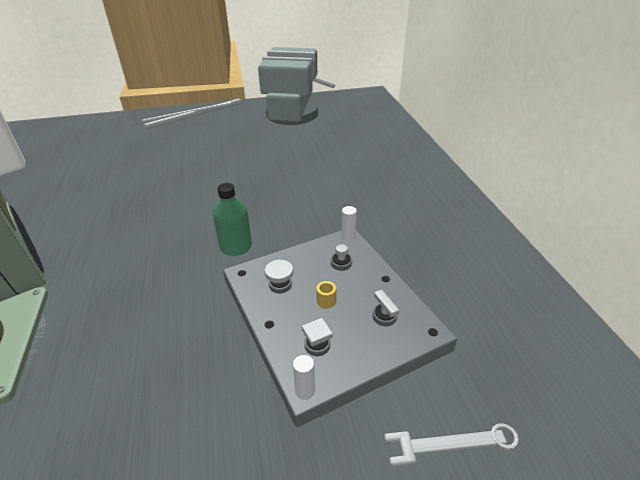

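```bash
python3 - <<'E'
from h import *
p,d=cams.camera("top")
for l in("large_top","square_top","small_top","bar_top","bush"):
    for q in cams.silhouettes("top",l)[:2]:
        v,u=np.nonzero(q["region"])
        P=np.array([world("top",(a,b),d[b,a]) for a,b in zip(u,v)])
        P=P[P[:,2]>.045]; z=np.median(P[:,2]);P=P[abs(P[:,2]-z)<.003]
        (cx,cy),wh,an=cv2.minAreaRect(P[:,:2].astype(np.float32)*1000)
        print(l,round(q["confidence"],2),q["box"],np.round(P.mean(0),4),(round(cx,1),round(cy,1)),np.round(wh,1),round(an,1))
print(bot.grip_point_offset)
E
```

```text
Traceback (most recent call last):
  File "h.py", line 8, in world
    m=cams.camera_model(cam);K,R,t=[np.array(m[k]) for k in("K","R","t")]
ValueError: time passes only in moves, steps and waits
```

The top view shows the large head at about (333,285), the square at (405,267), the small round at (319,225), the oblong at (390,208) and the bush at (362,250). The posts are at (283,205) and (444,286), and the bottle at (247,318). The side view agrees with this layout.

```bash
python3 - <<'E'
from h import *
p,d=cams.camera("top")
m=cams.camera_model("top");K,R,t=[np.array(m[k]) for k in("K","R","t")]
c={}
for l in("large_top","square_top","small_top","bar_top","bush"):
    for q in cams.silhouettes("top",l)[:2]:
        v,u=np.nonzero(q["region"])
        P=((np.linalg.inv(K)@np.array([u,v,np.ones(len(u))]))*d[v,u]-t[:,None]).T@R
        P=P[P[:,2]>.04]; z=np.percentile(P[:,2],70);P=P[abs(P[:,2]-z)<.004]
        (cx,cy),wh,an=cv2.minAreaRect(P[:,:2].astype(np.float32)*1000)
        print(l,round(q["confidence"],2),q["box"],len(P),np.round(P.mean(0),4),(round(cx,1),round(cy,1)),np.round(wh,1),round(an,1))
        c.setdefault(l,P.mean(0)[:2])
# rigid fit of the four pin sites: try all 2 windings
import itertools
n=["large_top","square_top","small_top","bar_top"];W=np.array([c[k] for k in n]);best=None
for perm in itertools.permutations([(55,65),(-55,65),(55,-65),(-55,-65)]):
    L=np.array(perm)/1000;Wc=W-W.mean(0);U,S,V=np.linalg.svd(L.T@Wc);D=np.diag([1,np.linalg.det(U@V)]);r=U@D@V
    e=np.linalg.norm(L@r-Wc,axis=1).max()
    if best is None or e<best[0]:best=(e,perm,L@r+W.mean(0),r)
e,perm,F,r=best;print("fit err",e,perm,"yaw",np.degrees(np.arctan2(r[0,1],r[0,0])),"centre",W.mean(0))
for k,f in zip(n,F):print(k,np.round(f,4))
print("posts",np.array([[.1,.12],[-.1,-.12]])@r+W.mean(0),bot.grip_point_offset)
E
```

```text
large_top 0.77 [317.5, 274.0, 342.8, 296.7] 411 [ 0.4742 -0.0061  0.0667] (474.8, -5.3) [38.4 40.4] 0.8
square_top 0.62 [395.6, 256.2, 417.1, 277.4] 294 [ 0.5052 -0.132   0.0651] (505.2, -132.3) [31.8 32.1] 14.2
small_top 0.39 [313.6, 224.3, 325.8, 227.6] 79 [0.5797 0.0193 0.0645] (579.2, 18.9) [16.2 15.9] 0.7
bush 0.66 [356.0, 243.4, 371.0, 258.9] 87 [ 0.5379 -0.0555  0.0602] (536.2, -55.9) [24.9 27.7] 45.3Traceback (most recent call last):
  File "<stdin>", line 15, in <module>
KeyError: 'bar_top'
```

>>> send_rows:
  targets:
    - {"dx":0.03,"dy":0.06,"dz":0,"ax":0,"ay":0,"az":0,"claw":0}
    - {"dx":0.08,"dy":0.16,"dz":0,"ax":0,"ay":0,"az":0,"claw":0}
    - {"dx":0.13,"dy":0.27,"dz":0,"ax":0,"ay":0,"az":0,"claw":0}
    - {"dx":0.18,"dy":0.38,"dz":0,"ax":0,"ay":0,"az":0,"claw":0}
    - {"dx":0.23,"dy":0.49,"dz":0,"ax":0,"ay":0,"az":0,"claw":0}
    - {"dx":0.28,"dy":0.6,"dz":0,"ax":0,"ay":0,"az":0,"claw":0}
    - {"dx":0.33,"dy":0.71,"dz":0,"ax":0,"ay":0,"az":0,"claw":0}
    - {"dx":0.38,"dy":0.81,"dz":0,"ax":0,"ay":0,"az":0,"claw":0}
    - {"dx":0.42,"dy":0.89,"dz":0,"ax":0,"ay":0,"az":0,"claw":0}
    - {"dx":0.44,"dy":0.93,"dz":0,"ax":0,"ay":0,"az":0,"claw":0}
  squeeze: 5

```text
time: 2.55
tcp_pos: [0.4562, -0.0575, 0.2141]
eef_rot: [3.141, -0.001, 0.424]
force: [0.1, 0.5, -0.0]
gripper_width: 0.0003
gripper_force: 0.0
```

>>> send_rows:
  targets:
    - {"dx":0.02,"dy":0.05,"dz":-0.02,"ax":0,"ay":0,"az":0,"claw":0}
    - {"dx":0.04,"dy":0.09,"dz":-0.07,"ax":0,"ay":0,"az":0,"claw":0}
    - {"dx":0.04,"dy":0.108,"dz":-0.12,"ax":0,"ay":0,"az":0,"claw":0}
    - {"dx":0.04,"dy":0.108,"dz":-0.17,"ax":0,"ay":0,"az":0,"claw":0}
    - {"dx":0.04,"dy":0.108,"dz":-0.21,"ax":0,"ay":0,"az":0,"claw":0}
    - {"dx":0.04,"dy":0.108,"dz":-0.24,"ax":0,"ay":0,"az":0,"claw":0}
    - {"dx":0.04,"dy":0.108,"dz":-0.26,"ax":0,"ay":0,"az":0,"claw":0}
    - {"dx":0.04,"dy":0.108,"dz":-0.27,"ax":0,"ay":0,"az":0,"claw":0}
    - {"dx":0.04,"dy":0.108,"dz":-0.27,"ax":0,"ay":0,"az":0,"claw":0}
    - {"dx":0.04,"dy":0.108,"dz":-0.27,"ax":0,"ay":0,"az":0,"claw":0}

```text
time: 3.8
tcp_pos: [0.4758, -0.0056, 0.0795]
eef_rot: [3.141, -0.001, 0.422]
force: [-0.5, 0.5, 1.2]
gripper_width: 0.0002
gripper_force: 0.0
```

```bash
python3 - <<'E'
from h import *
s=status.get_obs();print(s["tcp_pos"],s["force"])
p,d=cams.camera("side");cv2.imwrite("pics/side1.png",cv2.resize(p[180:420,140:460,::-1],(800,600)))
E
```

```text
[ 0.47583892 -0.00563526  0.07948104] [-0.5325803  0.4936469  1.1545332]
```

View pics/side1.png

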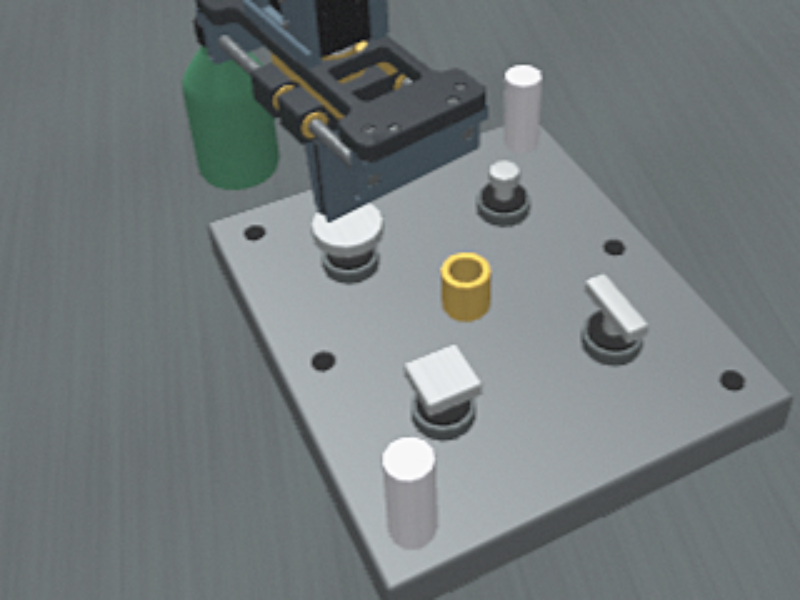

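The crop shows the large head at crop (347,225), right under a wide gripper panel spanning (325,215)–(480,150). That could reach towards the small pin at (505,175), so I'll check the geometry before pressing.

```bash
python3 - <<'E'
from h import *
m=cams.camera_model("side");K,R,t=[np.array(m[k]) for k in("K","R","t")]
pr=lambda X:(lambda c:np.round(c[:2]/c[2],0))(K@(R@np.array(X)+t))
s=status.get_obs();T=s["tcp_pos"];y=s["eef_rot"][2]
print("tcp",pr(T),"crop",(pr(T)-[140,180])*2.5)
for n,v in(("+x",[np.cos(y),np.sin(y),0]),("-x",[-np.cos(y),-np.sin(y),0])):
  for dz in(0,.02,.04,.06):print(n,dz,(pr(T+np.array(v)*.016+[0,0,dz])-[140,180])*2.5)
p,d=cams.camera("side");cv2.imwrite("pics/side2.png",p[:,:,::-1])
# point cloud of robot: what lies below z=.15 near the tool, in tool axes
v,u=np.mgrid[:480,:640];P=((np.linalg.inv(K)@np.array([u.ravel(),v.ravel(),np.ones(u.size)]))*d.ravel()-t[:,None]).T@R
P=P[(d.ravel()>0)]-T
c,sn=np.cos(y),np.sin(y);Q=np.c_[P[:,0]*c+P[:,1]*sn,P[:,0]*sn-P[:,1]*c,P[:,2]]
Q=Q[(np.abs(Q[:,0])<.13)&(np.abs(Q[:,1])<.13)]
for z0 in np.arange(-.01,.15,.01):
  q=Q[(Q[:,2]>=z0)&(Q[:,2]<z0+.01)]
  if len(q):print(round(z0,2),len(q),np.round([q[:,0].min(),q[:,0].max(),q[:,1].min(),q[:,1].max()],3))
w,_=cams.camera("wrist");cv2.imwrite("pics/wrist0.png",w[:,:,::-1])
print(bot.grip_point_offset)
E
```

```text
tcp [278. 262.] crop [345. 205.]
+x 0 [367.5 195. ]
+x 0.02 [367.5 170. ]
+x 0.04 [365. 145.]
+x 0.06 [362.5 117.5]
-x 0 [322.5 217.5]
-x 0.02 [320.  192.5]
-x 0.04 [317.5 165. ]
-x 0.06 [315. 140.]
-0.01 4 [-0.012  0.015 -0.003  0.015]
0.0 62 [-0.018  0.007 -0.01   0.01 ]
0.01 81 [-0.018  0.    -0.01   0.011]
0.02 82 [-0.018 -0.001 -0.011  0.012]
0.03 84 [-0.018 -0.003 -0.012  0.012]
0.04 77 [-0.018 -0.005 -0.013  0.013]
0.05 48 [-0.018 -0.012 -0.009  0.013]
0.06 13 [-0.018 -0.016  0.002  0.014]
0.07 21 [-0.036  0.032 -0.076  0.08 ]
0.08 479 [-0.039  0.038 -0.082  0.081]
0.09 808 [-0.039  0.038 -0.082  0.081]
0.1 823 [-0.039  0.038 -0.089  0.087]
0.11 830 [-0.039  0.038 -0.087  0.089]
0.12 1823 [-0.038  0.038 -0.091  0.089]
0.13 435 [-0.025  0.026 -0.052  0.017]
0.14 319 [-0.023  0.026 -0.052  0.017]
-0.0188
```

View pics/side2.png

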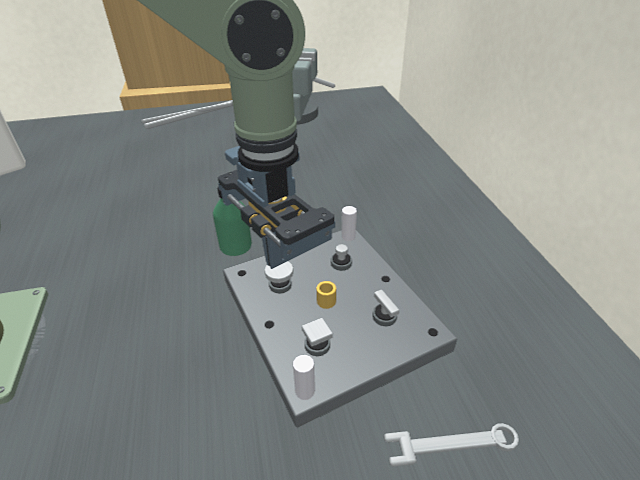

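View pics/wrist0.png

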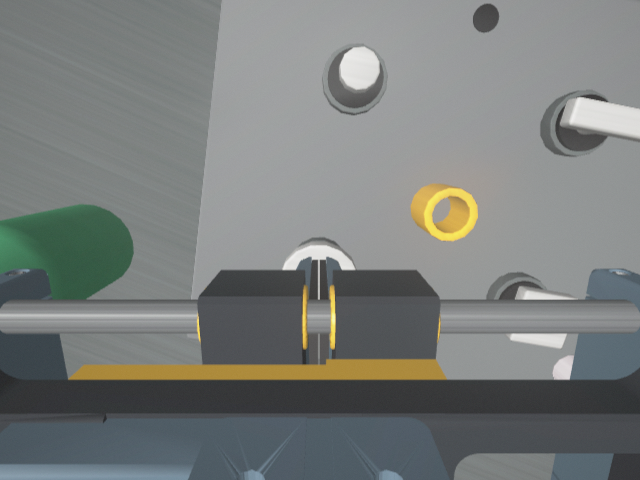

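The fingers themselves are narrow. The panel is the gripper body, 78 mm up, and it clears everything. I'll press the large pin slowly.

>>> send_rows:
  targets:
    - {"dx":0,"dy":0,"dz":-0.008,"ax":0,"ay":0,"az":0,"claw":0}
    - {"dx":0,"dy":0,"dz":-0.014,"ax":0,"ay":0,"az":0,"claw":0}
    - {"dx":0,"dy":0,"dz":-0.018,"ax":0,"ay":0,"az":0,"claw":0}
    - {"dx":0,"dy":0,"dz":-0.022,"ax":0,"ay":0,"az":0,"claw":0}
    - {"dx":0,"dy":0,"dz":-0.026,"ax":0,"ay":0,"az":0,"claw":0}
    - {"dx":0,"dy":0,"dz":-0.03,"ax":0,"ay":0,"az":0,"claw":0}
    - {"dx":0,"dy":0,"dz":-0.034,"ax":0,"ay":0,"az":0,"claw":0}
    - {"dx":0,"dy":0,"dz":-0.038,"ax":0,"ay":0,"az":0,"claw":0}
    - {"dx":0,"dy":0,"dz":-0.041,"ax":0,"ay":0,"az":0,"claw":0}
    - {"dx":0,"dy":0,"dz":-0.044,"ax":0,"ay":0,"az":0,"claw":0}

```text
time: 5.2
tcp_pos: [0.4754, -0.0056, 0.0569]
eef_rot: [3.142, 0.0, 0.422]
force: [-0.6, -0.1, 4.6]
gripper_width: 0.0001
gripper_force: 1.8
```

>>> send_rows:
  targets:
    - {"dx":0,"dy":0,"dz":-0.002,"ax":0,"ay":0,"az":0,"claw":0}
    - {"dx":0,"dy":0,"dz":-0.004,"ax":0,"ay":0,"az":0,"claw":0}
    - {"dx":0,"dy":0,"dz":-0.006,"ax":0,"ay":0,"az":0,"claw":0}
    - {"dx":0,"dy":0,"dz":-0.008,"ax":0,"ay":0,"az":0,"claw":0}
    - {"dx":0,"dy":0,"dz":-0.009,"ax":0,"ay":0,"az":0,"claw":0}
    - {"dx":0,"dy":0,"dz":-0.01,"ax":0,"ay":0,"az":0,"claw":0}
    - {"dx":0,"dy":0,"dz":-0.01,"ax":0,"ay":0,"az":0,"claw":0}
    - {"dx":0,"dy":0,"dz":-0.01,"ax":0,"ay":0,"az":0,"claw":0}
    - {"dx":0,"dy":0,"dz":-0.01,"ax":0,"ay":0,"az":0,"claw":0}
    - {"dx":0,"dy":0,"dz":-0.01,"ax":0,"ay":0,"az":0,"claw":0}

```text
time: 6.45
tcp_pos: [0.4754, -0.0056, 0.0524]
eef_rot: [3.141, -0.0, 0.422]
force: [-1.9, 0.6, 6.4]
gripper_width: 0.0005
gripper_force: 3.6
```

>>> send_rows:
  targets:
    - {"dx":0,"dy":0,"dz":-0.001,"ax":0,"ay":0,"az":0,"claw":0}
    - {"dx":0,"dy":0,"dz":-0.002,"ax":0,"ay":0,"az":0,"claw":0}
    - {"dx":0,"dy":0,"dz":-0.002,"ax":0,"ay":0,"az":0,"claw":0}
    - {"dx":0,"dy":0,"dz":-0.002,"ax":0,"ay":0,"az":0,"claw":0}
    - {"dx":0,"dy":0,"dz":-0.002,"ax":0,"ay":0,"az":0,"claw":0}
    - {"dx":0,"dy":0,"dz":-0.002,"ax":0,"ay":0,"az":0,"claw":0}
    - {"dx":0,"dy":0,"dz":-0.002,"ax":0,"ay":0,"az":0,"claw":0}
    - {"dx":0,"dy":0,"dz":-0.002,"ax":0,"ay":0,"az":0,"claw":0}
    - {"dx":0,"dy":0,"dz":-0.002,"ax":0,"ay":0,"az":0,"claw":0}
    - {"dx":0,"dy":0,"dz":-0.002,"ax":0,"ay":0,"az":0,"claw":0}

```text
time: 7.7
tcp_pos: [0.4754, -0.0056, 0.0517]
eef_rot: [3.141, -0.0, 0.422]
force: [-2.5, 0.8, 9.3]
gripper_width: 0.0006
gripper_force: 4.9
```

>>> send_rows:
  targets:
    - {"dx":0,"dy":0,"dz":0.02,"ax":0,"ay":0,"az":0,"claw":0}
    - {"dx":0,"dy":0,"dz":0.1,"ax":0,"ay":0,"az":0,"claw":0}
    - {"dx":0.01,"dy":-0.06,"dz":0.12,"ax":0,"ay":0,"az":0,"claw":0}
    - {"dx":0.03,"dy":-0.14,"dz":0.12,"ax":0,"ay":0,"az":0,"claw":0}
    - {"dx":0.05,"dy":-0.21,"dz":0.12,"ax":0,"ay":0,"az":0,"claw":0}
    - {"dx":0.06,"dy":-0.252,"dz":0.11,"ax":0,"ay":0,"az":0,"claw":0}
    - {"dx":0.06,"dy":-0.252,"dz":0.08,"ax":0,"ay":0,"az":0,"claw":0}
    - {"dx":0.06,"dy":-0.252,"dz":0.06,"ax":0,"ay":0,"az":0,"claw":0}
    - {"dx":0.06,"dy":-0.252,"dz":0.044,"ax":0,"ay":0,"az":0,"claw":0}
    - {"dx":0.06,"dy":-0.252,"dz":0.04,"ax":0,"ay":0,"az":0,"claw":0}

```text
time: 8.95
tcp_pos: [0.5049, -0.1307, 0.0702]
eef_rot: [-3.141, 0.001, 0.423]
force: [-1.4, -0.1, -0.4]
gripper_width: 0.0008
gripper_force: 0.0
```

```bash
python3 - <<'E'
from h import *
p,d=cams.camera("side");cv2.imwrite("pics/side3.png",cv2.resize(p[180:420,140:460,::-1],(800,600)))
print(status.get_obs()["force"])
for l in("large_top","small_top"):
    for q in cams.pinpoint("side",l)[:1]:
        u,v=np.round(q["position"]).astype(int);print(l,world("side",q["position"],np.median(d[v-2:v+3,u-2:u+3])))
E
```

```text
[ 0.20636063 -0.53224106  0.43803727]
large_top [ 0.53341093 -0.14657457  0.19034429]
small_top [0.58502779 0.01801515 0.06494929]
```

View pics/side3.png

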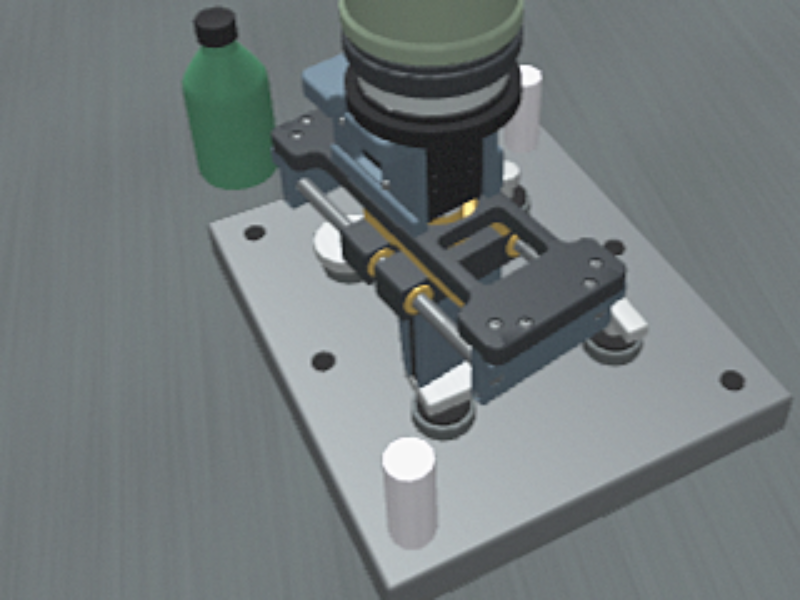

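The large head at crop (345,240) now sits on its washer. The fingertips are over the square head at (440,390) and nothing else is touched.

>>> send_rows:
  targets:
    - {"dx":0,"dy":0,"dz":-0.004,"ax":0,"ay":0,"az":0,"claw":0}
    - {"dx":0,"dy":0,"dz":-0.008,"ax":0,"ay":0,"az":0,"claw":0}
    - {"dx":0,"dy":0,"dz":-0.012,"ax":0,"ay":0,"az":0,"claw":0}
    - {"dx":0,"dy":0,"dz":-0.016,"ax":0,"ay":0,"az":0,"claw":0}
    - {"dx":0,"dy":0,"dz":-0.02,"ax":0,"ay":0,"az":0,"claw":0}
    - {"dx":0,"dy":0,"dz":-0.024,"ax":0,"ay":0,"az":0,"claw":0}
    - {"dx":0,"dy":0,"dz":-0.028,"ax":0,"ay":0,"az":0,"claw":0}
    - {"dx":0,"dy":0,"dz":-0.032,"ax":0,"ay":0,"az":0,"claw":0}
    - {"dx":0,"dy":0,"dz":-0.034,"ax":0,"ay":0,"az":0,"claw":0}
    - {"dx":0,"dy":0,"dz":-0.036,"ax":0,"ay":0,"az":0,"claw":0}

```text
time: 10.35
tcp_pos: [0.5055, -0.1317, 0.053]
eef_rot: [3.141, -0.0, 0.422]
force: [-0.3, 0.8, 5.1]
gripper_width: 0.0002
gripper_force: 2.5
```

>>> send_rows:
  targets:
    - {"dx":0,"dy":0,"dz":-0.001,"ax":0,"ay":0,"az":0,"claw":0}
    - {"dx":0,"dy":0,"dz":-0.002,"ax":0,"ay":0,"az":0,"claw":0}
    - {"dx":0,"dy":0,"dz":-0.003,"ax":0,"ay":0,"az":0,"claw":0}
    - {"dx":0,"dy":0,"dz":-0.004,"ax":0,"ay":0,"az":0,"claw":0}
    - {"dx":0,"dy":0,"dz":-0.004,"ax":0,"ay":0,"az":0,"claw":0}
    - {"dx":0,"dy":0,"dz":-0.004,"ax":0,"ay":0,"az":0,"claw":0}
    - {"dx":0,"dy":0,"dz":-0.004,"ax":0,"ay":0,"az":0,"claw":0}
    - {"dx":0,"dy":0,"dz":-0.004,"ax":0,"ay":0,"az":0,"claw":0}
    - {"dx":0,"dy":0,"dz":-0.004,"ax":0,"ay":0,"az":0,"claw":0}
    - {"dx":0,"dy":0,"dz":-0.004,"ax":0,"ay":0,"az":0,"claw":0}

```text
time: 11.6
tcp_pos: [0.5055, -0.1317, 0.0518]
eef_rot: [3.141, -0.0, 0.422]
force: [-2.4, 0.2, 10.2]
gripper_width: 0.0008
gripper_force: 4.7
```

>>> send_rows:
  targets:
    - {"dx":0,"dy":0,"dz":0.02,"ax":0,"ay":0,"az":0,"claw":0}
    - {"dx":0,"dy":0,"dz":0.1,"ax":0,"ay":0,"az":0,"claw":0}
    - {"dx":0.02,"dy":0.04,"dz":0.14,"ax":0,"ay":0,"az":0,"claw":0}
    - {"dx":0.06,"dy":0.13,"dz":0.14,"ax":0,"ay":0,"az":0,"claw":0}
    - {"dx":0.11,"dy":0.22,"dz":0.14,"ax":0,"ay":0,"az":0,"claw":0}
    - {"dx":0.14,"dy":0.28,"dz":0.14,"ax":0,"ay":0,"az":0,"claw":0}
    - {"dx":0.149,"dy":0.302,"dz":0.11,"ax":0,"ay":0,"az":0,"claw":0}
    - {"dx":0.149,"dy":0.302,"dz":0.08,"ax":0,"ay":0,"az":0,"claw":0}
    - {"dx":0.149,"dy":0.302,"dz":0.056,"ax":0,"ay":0,"az":0,"claw":0}
    - {"dx":0.149,"dy":0.302,"dz":0.044,"ax":0,"ay":0,"az":0,"claw":0}

```text
time: 12.85
tcp_pos: [0.5788, 0.0183, 0.0716]
eef_rot: [-3.141, 0.002, 0.42]
force: [0.1, 0.2, 0.2]
gripper_width: 0.0005
gripper_force: 0.0
```

```bash
python3 - <<'E'
from h import *
p,d=cams.camera("side");cv2.imwrite("pics/side4.png",cv2.resize(p[180:420,140:460,::-1],(800,600)))
s=status.get_obs();print(s["tcp_pos"],s["force"])
E
```

```text
[0.57875739 0.01838138 0.07138094] [-0.19567318 -0.24707439 -0.23413014]
```

View pics/side4.png

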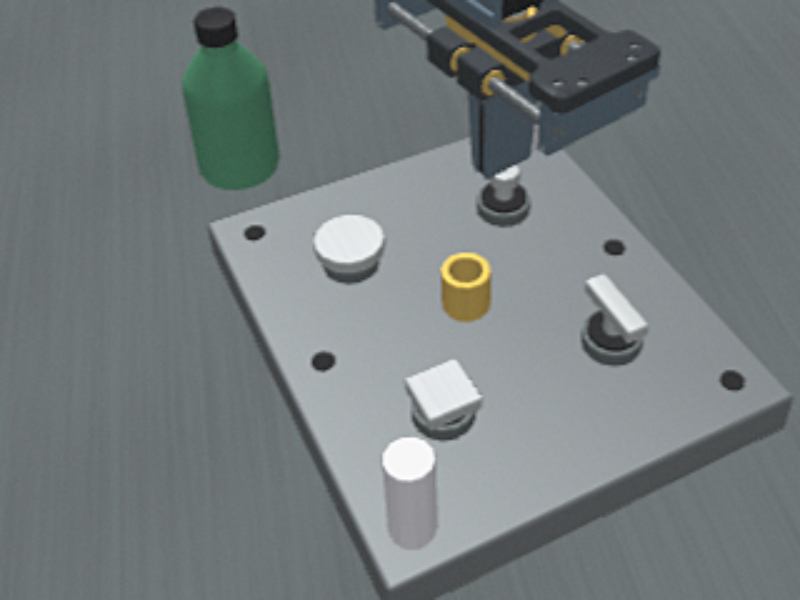

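The large (348,245) and square (443,395) heads are down, and the oblong one (615,305) is up. The fingertips are over the small head at (505,180). The commanded z is 73 mm, so I'll press down to 51 mm.

>>> send_rows:
  targets:
    - {"dx":0,"dy":0,"dz":-0.006,"ax":0,"ay":0,"az":0,"claw":0}
    - {"dx":0,"dy":0,"dz":-0.012,"ax":0,"ay":0,"az":0,"claw":0}
    - {"dx":0,"dy":0,"dz":-0.016,"ax":0,"ay":0,"az":0,"claw":0}
    - {"dx":0,"dy":0,"dz":-0.02,"ax":0,"ay":0,"az":0,"claw":0}
    - {"dx":0,"dy":0,"dz":-0.024,"ax":0,"ay":0,"az":0,"claw":0}
    - {"dx":0,"dy":0,"dz":-0.028,"ax":0,"ay":0,"az":0,"claw":0}
    - {"dx":0,"dy":0,"dz":-0.032,"ax":0,"ay":0,"az":0,"claw":0}
    - {"dx":0,"dy":0,"dz":-0.036,"ax":0,"ay":0,"az":0,"claw":0}
    - {"dx":0,"dy":0,"dz":-0.038,"ax":0,"ay":0,"az":0,"claw":0}
    - {"dx":0,"dy":0,"dz":-0.04,"ax":0,"ay":0,"az":0,"claw":0}

```text
time: 14.15
tcp_pos: [0.5801, 0.0193, 0.053]
eef_rot: [3.141, -0.0, 0.422]
force: [-0.7, -0.5, 5.4]
gripper_width: 0.0005
gripper_force: 2.5
```

>>> send_rows:
  targets:
    - {"dx":0,"dy":0,"dz":-0.001,"ax":0,"ay":0,"az":0,"claw":0}
    - {"dx":0,"dy":0,"dz":-0.002,"ax":0,"ay":0,"az":0,"claw":0}
    - {"dx":0,"dy":0,"dz":-0.003,"ax":0,"ay":0,"az":0,"claw":0}
    - {"dx":0,"dy":0,"dz":-0.004,"ax":0,"ay":0,"az":0,"claw":0}
    - {"dx":0,"dy":0,"dz":-0.004,"ax":0,"ay":0,"az":0,"claw":0}
    - {"dx":0,"dy":0,"dz":-0.004,"ax":0,"ay":0,"az":0,"claw":0}
    - {"dx":0,"dy":0,"dz":-0.004,"ax":0,"ay":0,"az":0,"claw":0}
    - {"dx":0,"dy":0,"dz":-0.004,"ax":0,"ay":0,"az":0,"claw":0}
    - {"dx":0,"dy":0,"dz":-0.004,"ax":0,"ay":0,"az":0,"claw":0}
    - {"dx":0,"dy":0,"dz":-0.004,"ax":0,"ay":0,"az":0,"claw":0}

```text
time: 15.4
tcp_pos: [0.5801, 0.0194, 0.0519]
eef_rot: [3.141, -0.001, 0.422]
force: [-1.2, -1.5, 8.7]
gripper_width: 0.0003
gripper_force: 4.5
```

The small pin is home, since the force rose as the rubber loaded. Next I'll lift clear.

>>> send_rows:
  targets:
    - {"dx":0,"dy":0,"dz":0.02,"ax":0,"ay":0,"az":0,"claw":0}
    - {"dx":0,"dy":0,"dz":0.08,"ax":0,"ay":0,"az":0,"claw":0}
    - {"dx":0,"dy":0,"dz":0.16,"ax":0,"ay":0,"az":0,"claw":0}
    - {"dx":0,"dy":0,"dz":0.24,"ax":0,"ay":0,"az":0,"claw":0}
    - {"dx":0,"dy":0,"dz":0.28,"ax":0,"ay":0,"az":0,"claw":0}
    - {"dx":0,"dy":0,"dz":0.3,"ax":0,"ay":0,"az":0,"claw":0}
    - {"dx":0,"dy":0,"dz":0.3,"ax":0,"ay":0,"az":0,"claw":0}
    - {"dx":0,"dy":0,"dz":0.3,"ax":0,"ay":0,"az":0,"claw":0}
    - {"dx":0,"dy":0,"dz":0.3,"ax":0,"ay":0,"az":0,"claw":0}
    - {"dx":0,"dy":0,"dz":0.3,"ax":0,"ay":0,"az":0,"claw":0}

```text
time: 16.65
tcp_pos: [0.5797, 0.0194, 0.2003]
eef_rot: [-3.141, 0.001, 0.422]
force: [-0.5, 0.3, -0.1]
gripper_width: 0.0005
gripper_force: 0.0
```

```bash
python3 - <<'E'
from h import *
p,d=cams.camera("side");cv2.imwrite("pics/side5.png",cv2.resize(p[180:420,140:460,::-1],(800,600)))
for l in("large_top","square_top","small_top","bar_top"):
    for q in cams.pinpoint("side",l)[:1]:
        u,v=np.round(q["position"]).astype(int);print(l,world("side",q["position"],np.median(d[v-1:v+2,u-1:u+2])))
E
```

```text
large_top [ 0.47457866 -0.00636558  0.05310239]
square_top [ 0.50772597 -0.13258053  0.05341741]
small_top [ 0.47342221 -0.00588951  0.05334823]
bar_top [ 0.60850676 -0.10162896  0.06510978]
```

View pics/side5.png

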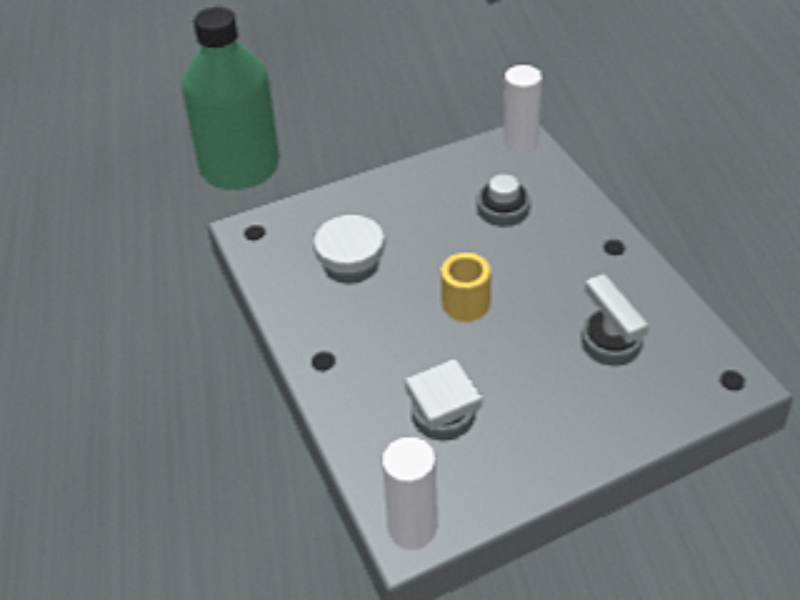

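The three heads at (348,245), (443,395) and (503,190) are down on their washers. The oblong one at (615,305) is up, and the bush and bottle haven't moved.

```bash
python3 -c "
from workcell import hand_in
print(hand_in())"
```

```text
the job is handed in; nothing more can be done
None
```

The large round, square and small round pins were pressed home in that order, with readings of about 10 N at most; the oblong pin is still up, the bush and bottle did not move, the arm never went near the wrench, and the job is handed in (no verdict was returned).

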